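Tip returned knobs through the spring-flap chute

ROBOT

A 7-joint arm with a two-finger parallel gripper is mounted at the origin on the work surface. World frame = base frame: x ahead of the robot, y to its left, z up, the work surface at z = 0. Lengths are in m, angles in rad, forces in N, time in s.
With the tool pointing down it reaches from about 0.4 to 0.85 m from the base axis. Payload 10.4 kg.
Tool frame: the origin (TCP) lies midway between the tips of the shut fingers; the grasp point (between the pads) lies arm.grip_point_offset behind it (arm.grip_point_offset is the distance from the TCP to the grasp point, in m); z points along the fingers, y is the line along which they close (so a half turn about z gives the same grasp; the last joint's range is limited). The gripper opens to 85 mm and grips with 20 to 120 N. Pads are 22 mm wide; open, the fingers measure 114 mm over their backs; the gripper's body (76 mm by 85 mm) begins 54 mm behind the grasp point. The pads swing forward as they close: fully open they stand 13 mm farther back than shut.
Start: joints at [1.099, 0.332, -0.065, 1.46, 0.022, 1.35, -0.088], TCP at [0.271, -0.563, 0.195] pointing down, gripper open.
Joint ranges: [-2.6, 2.6], [-0.5, 2.12], [-1.47, 1.34], [0.16, 2.42], [-1.27, 4.41], [0.06, 2.06], [-2.6, 2.6]. Speed limits (rad/s): [2.22, 2.22, 2.79, 2.79, 3.14, 3.14, 3.14].

INTERFACE

Orientations are given as [roll, pitch, yaw] about the fixed x, y, z axes, in that order (R = Rz(yaw) Ry(pitch) Rx(roll)).
In Python, from rig import arm, viewer gives the robot as it stands.
- The arm moves only by the shell command python3 -m crank 'ROWS' [OPENING] [FORCE]. ROWS is text: rows parted by semicolons, each of 6 numbers parted by spaces: the shift along the tool's x, y, z in mm, then the turn, a rotation vector about the tool's x, y, z in degrees. A call has 1 to 12 rows; each row is the pose to reach, as a shift and turn from the pose commanded when the call began, along the tool's axes at that moment; what a row does not reach only later rows make up. A row lasts 1/10 s, in which the tool goes at most 50 mm and 8.59 degrees, less where a joint would pass 70% of its speed; a pose out of reach is approached as far as the arm can. A call with a gripper value outside its range is refused whole. OPENING is the opening, from -1 (shut) to 1 (fully open), set as the call begins (- or left out, the last holds). The fingers move at their own pace and stop on an object; FORCE is the grip in N (left out, the last holds). Time passes only in rows, so rows that repeat a pose let the fingers close. It gives the time, the measured TCP pose, the force, the opening and the grip force at its end, in the units of the state.
- arm.read_state(): the state, without advancing time (a new reading comes with each control period).
- viewer.snapshot(name): name is "scene" or "top"; returns a dict with "color" (480x640x3 uint8, red, green, blue), "intrinsics" (3x3 intrinsics, pixels), "T" (4x4, takes a point from camera to world coordinates). Camera axes: x right, y up, looking along -z (the intrinsics and any distortion apply to the point x, -y, -z); pixel columns grow to the right and rows downward; lengths in m; the calibration is good to about 2 mm. A picture is of the moment at which its call begins. There is no depth.
- arm.sign_off(): hands the job in; it is judged then, once.
The state is a dict: "time_s": time; "joint_positions": joint angles; "joint_vel": joint speeds; "joint_torque": joint torques, N m; "eef_pos": TCP position; "tool_rot": TCP orientation; "ft_force": force on the tool from outside, world axes, zero at the start; "wrist_torque": the same for the moment, N m; "gripper_width": finger opening in m; "finger_force": force on a finger pad.
Only numpy, scipy, OpenCV 4.12 (cv2) and the standard library are available. Lean on these libraries where they do the work, as an engineer would, in place of code of your own. Each camera call takes 0.05 s, during which the arm holds its last target. There are 200 camera calls.

TASK

Pick up the scoop by its red handle bar and empty its three brass knobs into the blue returns bin: push the yellow spring flap down with the scoop's lip and keep it held down with the scoop until all three knobs have rolled into the bin. Then let the flap close and stand the empty scoop back upright on the black mat. Do not touch the flap with the gripper, and leave the screwdriver and the small carton beside it where they are.

Things in the scene. Friction and masses are not known exactly. Their poses are not given: they have to be found in the camera images.
- scoop_grip (a point): Centre of the red handle bar over the scoop. Axes: x to the scoop's open nose, y across, z up. Bar: 14 thick (x), 24 tall (z), 92 clear between side posts (y); pinch it across the 14, closing along x. It lies 78 above the scoop's underside, 70 ahead of the back end, 90 behind the lip. Scoop: aluminium tray 160 x 100, walls 40 high, 4 thick, no front wall, 0.25 kg; knob tops 24 below the bar
- scoop_lip (a point): Middle of the scoop's front edge (pouring lip, 100 wide, 4 thick, underside 2 below this point), 90 ahead (x) of the bar centre and 69 below it (z); axes as scoop_grip. The front 50 of the tray's floor rises 8 degrees to the lip, so the knobs stay in when it is carried level; the flat rest of the underside is 9 below this point: keep it clear of the hinge edge
- knob_a_c (a point): Centre of a brass ball knob, diameter 36, with a flat steel foot 20 across that stands 1 proud, 45 g; starts on its foot in the scoop. Sits still when nearly level, tips over and rolls out when the scoop is tipped nose-down by some 35 to 45 degrees
- knob_b_c (a point): Centre of a brass ball knob, diameter 36, with a flat steel foot 20 across that stands 1 proud, 45 g; starts on its foot in the scoop. Sits still when nearly level, tips over and rolls out when the scoop is tipped nose-down by some 35 to 45 degrees
- knob_c_c (a point): Centre of a brass ball knob, diameter 36, with a flat steel foot 20 across that stands 1 proud, 45 g; starts on its foot in the scoop. Sits still when nearly level, tips over and rolls out when the scoop is tipped nose-down by some 35 to 45 degrees
- bin: Blue steel returns bin, fixed, 220 (x) x 190 (y) x 150 high; origin at the centre of its underside, z up. Pour along its +x. Slot in the top: x -75 to +55, y -70 to +70, covered by the yellow flap. Blue guides 25 high stand round the slot at y = -73, y = +73 and x = +59 (4 thick); the -x side is open for the scoop. A knob is in when it lies inside, below the flap
- flap (a joint): Angle of the yellow spring flap (126 from hinge to free edge, 134 wide): 0 shut, level with the bin's top; grows as its +x end is pushed down into the bin, stop at 1.15. It springs shut and carries the knobs' weight; 3 N at 66 from the hinge starts it, 4 N opens it. Scoop tipped 45 degrees with its lip 66 beyond the hinge and 36 below the bin's top: about 0.5 rad, enough
- hinge_mid (a point): Middle of the flap's hinge edge, at the bin's x = -75, y = 0, z = 150 (level of the flap's upper face); axes as the bin's
- flap_mid (a point): Point on the flap's upper face, 60 from the hinge edge, mid-width; moves with the flap
- mat: Black rubber mat 220 (x) x 160 (y) x 5 thick, fixed; origin at the centre of its underside. The scoop starts on it
- screwdriver: Bystander, leave alone: a screwdriver lying between the bin and the mat; origin under its middle
- carton: Bystander, leave alone: a small brown carton 100 (x) x 60 (y) x 50 high; origin under its centre
Things that resemble listed ones, but are neither listed nor needed, are in the scene too. Leave any green or pink look-alike of the part that bears scoop_grip alone.

How it is judged:
By the outcome, as a careful person would: the job done as asked, in the order asked, and still so for the second after the job is handed in, with the robot touching nothing.
It also fails if it takes over 66 s, if anything falls off the work surface, if the arm or the gripper's body presses on something with over 40 N, if the wrist force passes 120 N, or if a joint passes its speed limit or range.

## Working session

There is one attempt and no reset: what is moved stays moved. The work goes in short steps, Python scripts to look and compute and a shell command to move; the robot and the scene stay as the last step left them, time stands still between calls to the robot, and variables do not carry over. Pictures are saved under pics/ and viewed, at most 10 in all, crops included, and the job is handed in when it is done.

```bash
ls; mkdir -p pics; python3 - <<'E'
from rig import arm, viewer
import cv2,numpy as np
print(arm.read_state(), arm.grip_point_offset)
for n in("scene","top"):
    s=viewer.snapshot(n); cv2.imwrite(f"pics/{n}0.png",s["color"][:,:,::-1]); print(n,s["intrinsics"],s["T"],[k for k in s])
E
```

```text
pics
{'time_s': 0.0, 'joint_positions': array([ 1.09940297,  0.33287496, -0.06469665,  1.46093975,  0.02165605,
        1.34988462, -0.08848683]), 'joint_vel': array([ 2.81696531e-04, -8.09324902e-04, -7.19041107e-04,  1.24235476e-03,
       -2.72506420e-04, -1.63161649e-03,  8.30302944e-05]), 'joint_torque': array([-5.79348907e-04, -6.25443435e+01,  4.91358095e-02, -3.91604948e+01,
        1.61987019e-02,  1.01132621e-02,  3.45748117e-05]), 'eef_pos': array([ 0.2709653 , -0.5627425 ,  0.19441479]), 'tool_rot': array([-3.14018782e+00,  1.20388219e-04,  4.48836712e-01]), 'ft_force': array([-0.21713352, -0.46142674,  0.27633734]), 'wrist_torque': array([-0.00563982,  0.00885461, -0.01042437]), 'finger_force': 0.0, 'gripper_width': 0.08572599260650658} 0.0187
scene [[451.54333501   0.         313.96031228]
 [  0.         451.54333501 236.80572251]
 [  0.           0.           1.        ]] [[ 0.36632922 -0.55554855  0.74643735  1.04317482]
 [ 0.93046948  0.21403508 -0.29734751 -0.26562354]
 [ 0.0054272   0.80346425  0.59532827  0.5568867 ]
 [ 0.          0.          0.          1.        ]] ['color', 'intrinsics', 'T']
top [[569.26199892   0.         316.2938057 ]
 [  0.         569.26199892 240.25940142]
 [  0.           0.           1.        ]] [[-0.01192687  0.99875779 -0.04838011  0.4382659 ]
 [-0.99974733 -0.01283267 -0.01845537 -0.02192919]
 [-0.01905329  0.04814777  0.99865848  1.01082435]
 [ 0.          0.          0.          1.        ]] ['color', 'intrinsics', 'T']
```

View pics/scene0.png

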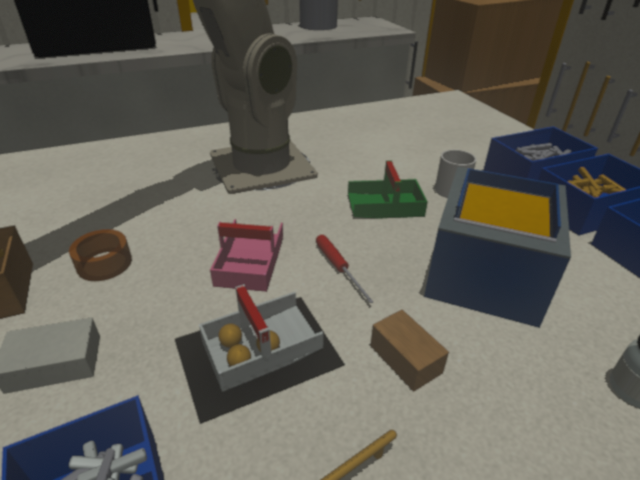

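View pics/top0.png

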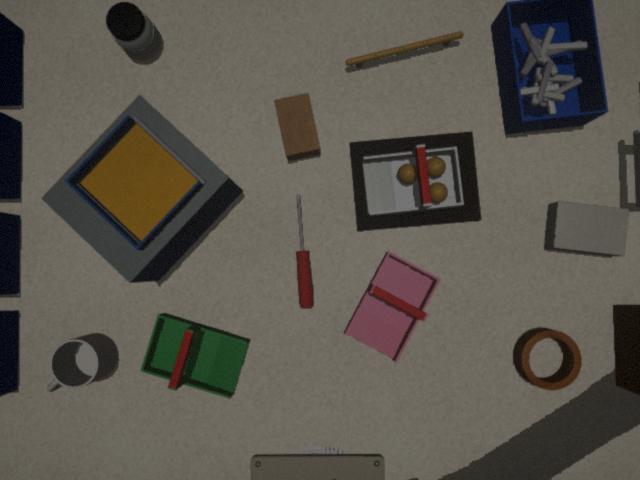

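The candidate "scoops" in the top view are grey aluminium with a red bar on the black mat (423,175), green (182,358) and pink (398,302). The grey one fits: it holds the brass knobs and is on the mat. I'll confirm this in a crop and find the bin's open side.

```bash
python3 - <<'E'
import cv2,numpy as np
t=cv2.imread("pics/top0.png");s=cv2.imread("pics/scene0.png")
def c(i,x,y,w,h):return cv2.resize(cv2.convertScaleAbs(i[y:y+h,x:x+w],alpha=1.7),(400,300),interpolation=cv2.INTER_CUBIC)
cv2.imwrite("pics/crop1.png",np.vstack([np.hstack([c(t,40,90,220,165),c(s,420,150,160,120)]),np.hstack([c(t,340,125,160,120),c(s,170,270,180,135)])]))
E
```

```text
(no output)
```

View pics/crop1.png

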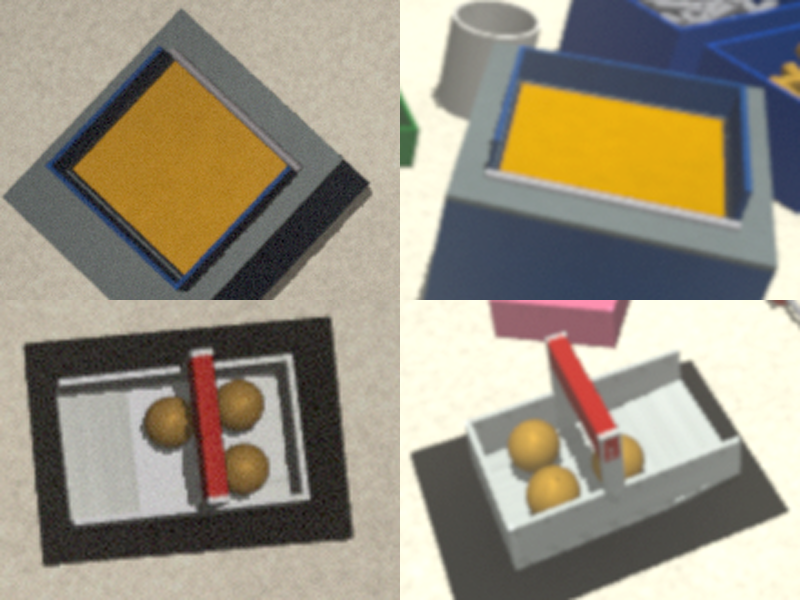

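The crop confirms it: the grey tray holds three brass knobs, with its open nose to image left (+y). The bin's silver hinge strip runs (135,118)–(204,182) in the top view, so pouring goes to the lower left.

```bash
cat > h.py <<'E'
import cv2,numpy as np
from rig import arm,viewer
from scipy.optimize import least_squares
from scipy.spatial.transform import Rotation as R
def proj(s,P):
    T=np.linalg.inv(s["T"]);p=np.atleast_2d(P)@T[:3,:3].T+T[:3,3]
    p=p*[1,-1,-1];q=p@s["intrinsics"].T;return q[:,:2]/q[:,2:]
def tri(a,pa,b,pb):
    f=lambda X:np.r_[proj(a,X)[0]-pa,proj(b,X)[0]-pb]
    r=least_squares(f,[.5,0,.1]);return r.x,np.abs(r.fun).max()
def red(im):
    h=cv2.cvtColor(im,cv2.COLOR_RGB2HSV);return ((h[...,0]<6)|(h[...,0]>174))&(h[...,1]>150)&(h[...,2]>70)
def fitpose(a,b,pts,pa,pb,z=True):
    # pts model (n,3); params x,y,z,yaw
    best=None
    for y0 in np.arange(-3,3,.7):
        f=lambda q:np.r_[(proj(a,pts@R.from_euler('z',q[3]).as_matrix().T+q[:3])-pa).ravel(),(proj(b,pts@R.from_euler('z',q[3]).as_matrix().T+q[:3])-pb).ravel()]
        r=least_squares(f,[.6,0,0,y0],loss='soft_l1')
        if best is None or r.cost<best.cost:best=r
    return best.x,f(best.x).round(1)
E
python3 - <<'E'
from h import *
t=viewer.snapshot("top");s=viewer.snapshot("scene")
for n,a,b in[("hinge lo",(204,182),(454.8,219.2)),("hinge hi",(134.6,117.5),(557.2,240.4)),("bar lo",(426.8,204.2),(240.2,286.7)),("bar hi",(420.4,145.8),(262,331.6))]:
    print(n,tri(t,a,s,b))
pts=np.array([[-110,95,150],[-110,-95,150],[110,95,150],[110,-95,150]])/1e3
# -x,+y ; order by hinge side: in top hinge side is upper right
pa=np.array([[228.6,178],[140,95.5],[132,280],[43,198]])
pb=np.array([[440,229],[570,255],[454,168],[566,185]])
x,f=fitpose(t,s,pts[[1,0,3,2]],pa,pb);print("bin A",x,f)
x,f=fitpose(t,s,pts,pa,pb);print("bin B",x,f)
for im,box in((t["color"],(400,130,450,220)),(s["color"],(225,275,285,355))):
    m=red(im);q=np.zeros_like(m);q[box[1]:box[3],box[0]:box[2]]=1;ys,xs=np.where(m&q);print(len(xs),xs.mean(),ys.mean(),cv2.boxPoints(cv2.minAreaRect(np.c_[xs,ys].astype(np.float32))).tolist())
E
```

```text
hinge lo (array([0.57118454, 0.16436533, 0.15099741]), np.float64(0.09467539117127899))
hinge hi (array([0.6737313 , 0.27260235, 0.15099535]), np.float64(1.1115882575491014))
bar lo (array([ 0.53877362, -0.1835548 ,  0.09318824]), np.float64(0.24122769917363485))
bar hi (array([ 0.63408852, -0.17664136,  0.09115094]), np.float64(0.42239104028243446))
bin A [ 5.62797622e-01  2.70521865e-01 -3.76813008e-03  3.83022110e+00] [-1.850e+02 -3.600e+00 -1.700e+00  1.000e-01  1.200e+00  3.700e+00
  1.858e+02  5.500e+00  1.397e+02 -3.160e+01  3.000e-01  2.400e+00
  1.000e-01 -1.000e-01 -1.429e+02  3.060e+01]
bin B [ 5.64526348e-01  2.70307548e-01 -1.97325823e-03  2.38820447e+00] [ 0.9 -1.7 -0.3 -1.4 -0.7  2.5 -0.9  0.8 -3.1 -0.3  0.2  2.5  1.9 -0.8
 -2.5  1.1]
424 423.64622641509436 174.88443396226415 [[416.5016784667969, 148.17982482910156], [424.3880920410156, 147.2334442138672], [430.9038391113281, 201.5315399169922], [423.0174255371094, 202.47792053222656]]
381 251.11023622047244 308.63517060367457 [[236.28720092773438, 289.9134826660156], [244.22836303710938, 285.6781921386719], [265.76470947265625, 326.0588073730469], [257.82354736328125, 330.2940979003906]]
```

```bash
cat >> h.py <<'E'
H=np.array([.620,.219,.150]);PY=np.radians(136.7)
def rot(yaw,tilt,off=0):  # scoop yaw, nose-down tilt -> tool R : tool x=-scoop y... tool y=-scoop x, z=-scoop z
    S=R.from_euler('z',yaw)*R.from_euler('y',tilt)
    X=S.as_matrix();return np.c_[-X[:,1],-X[:,0],-X[:,2]],X
def row(tcp,Rt):
    s=arm.read_state();R0=R.from_euler('xyz',s["tool_rot"]).as_matrix()
    return (R0.T@(tcp-s["eef_pos"])*1e3).round(1),np.degrees(R.from_matrix(R0.T@Rt).as_rotvec()).round(1)
def grip(g,yaw,tilt=0):
    Rt,X=rot(yaw,tilt);return row(np.array(g)+arm.grip_point_offset*Rt[:,2],Rt)
OFF=np.array([.09,0,-.069])
def lip(u,v,h,yaw,tilt,off=OFF): # lip point u beyond hinge, v left, h above flap top
    Rt,X=rot(yaw,tilt);c,s_=np.cos(PY),np.sin(PY)
    L=H+[c*u-s_*v,s_*u+c*v,h];g=L-X@off
    return row(g+arm.grip_point_offset*Rt[:,2],Rt)
E
python3 - <<'E'
from h import *
t=viewer.snapshot("top");s=viewer.snapshot("scene")
a=tri(t,(420.4,147.7),s,(261.8,328.2))[0];b=tri(t,(427,202),s,(240.3,287.8))[0];d=a-b;print(a,b,np.degrees(np.arctan2(d[1],d[0])),tri(t,(423.6,174.9),s,(251.1,308.6)))
y=np.radians(94.1)
print(np.linalg.det(rot(y,0)[0]),grip([.586,-.18,.2],y),grip([.586,-.18,.083],y))
E
```

```text
[ 0.63048946 -0.17588065  0.09384837] [ 0.54218    -0.18399354  0.0940412 ] 5.2489634196288355 (array([ 0.58675523, -0.17979827,  0.0911142 ]), np.float64(0.2199769327071408))
0.9999999999999999 (array([ 449.9, -208.5,   13.8]), array([-0. ,  0. , 21.6])) (array([ 449.9, -208.4,  130.8]), array([-0. ,  0. , 21.6]))
```

```bash
python3 -m crank '0 0 -50 0 0 0; 45 -21 -50 0 0 4; 90 -42 -50 0 0 8; 135 -63 -50 0 0 12; 180 -84 -50 0 0 16; 225 -105 -50 0 0 21; 270 -126 -50 0 0 21; 315 -147 -50 0 0 21; 360 -168 -50 0 0 21; 405 -189 -40 0 0 21; 450 -208 -20 0 0 21; 450 -208 14 0 0 21' 1 80
python3 -m crank '0 0 0 0 0 0; 0 0 0 0 0 0'
python3 - <<'E'
from h import *
t=viewer.snapshot("top")["color"];s=viewer.snapshot("scene")["color"]
cv2.imwrite("pics/a1.png",np.hstack([cv2.resize(t[90:270,320:520],(400,360)),cv2.resize(s[170:410,150:400],(400,360))])[:,:,::-1])
print(arm.read_state(),grip([.586,-.18,.083],np.radians(94.6)))
E
```

```text
time_s: 1.5
eef_pos: [0.5911, -0.1731, 0.1825]
tool_rot: [-3.14, -0.006, 0.091]
ft_force: [0.4, -0.5, -1.0]
gripper_width: 0.0852
finger_force: 0.0
time_s: 1.7
eef_pos: [0.5857, -0.1816, 0.1816]
tool_rot: [3.141, 0.001, 0.081]
ft_force: [-0.3, 0.4, 0.1]
gripper_width: 0.0854
finger_force: 0.0
{'time_s': 1.8, 'joint_positions': array([ 0.48596311,  0.33272982, -0.32753175,  1.49752599,  0.10951971,
        1.32689803, -1.34198648]), 'joint_vel': array([ 0.00202038, -0.00803981, -0.00298392, -0.00153612, -0.00193805,
       -0.00678607, -0.00105122]), 'joint_torque': array([-6.66981954e-01, -5.93023896e+01, -3.62327300e+00, -3.77927148e+01,
       -1.07170691e-02,  9.06531553e-03,  5.55613180e-03]), 'eef_pos': array([ 0.58655466, -0.18231299,  0.18327833]), 'tool_rot': array([ 3.14003957e+00, -2.01412742e-03,  7.98790900e-02]), 'ft_force': array([ 0.22134566,  0.2152661 , -0.15906772]), 'wrist_torque': array([-0.01043541,  0.02997855, -0.03849309]), 'finger_force': 0.0, 'gripper_width': 0.08521348101917287} (array([ -0.6,  -2.5, 119. ]), array([ 0.1, -0.1, -0. ]))
```

View pics/a1.png

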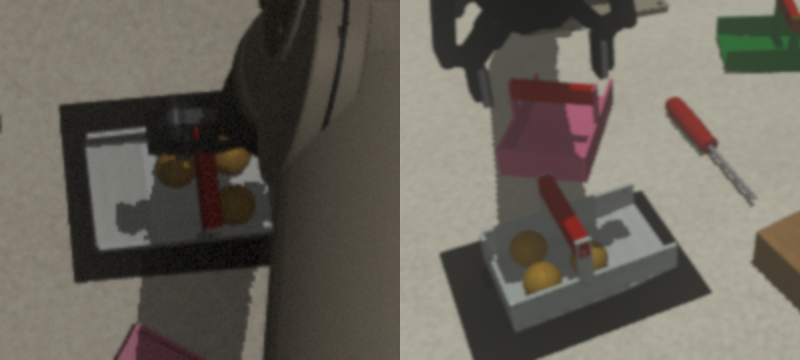

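The open gripper hangs over the red bar (top crop bar at ~(205,190)) and straddles it along the nose direction. Descending.

```bash
python3 -m crank '0 -2 30 0 0 0; 0 -2 60 0 0 0; 0 -2 80 0 0 0; 0 -2 95 0 0 0; 0 -2 105 0 0 0; 0 -2 112 0 0 0; 0 -2 118 0 0 0; 0 -2 118 0 0 0; 0 -2 118 0 0 0'
python3 -m crank '0 0 0 0 0 0; 0 0 0 0 0 0; 0 0 0 0 0 0; 0 0 0 0 0 0; 0 0 0 0 0 0; 0 0 0 0 0 0; 0 0 0 0 0 0; 0 0 0 0 0 0; 0 0 0 0 0 0; 0 0 0 0 0 0' -1 80
```

```text
time_s: 2.7
eef_pos: [0.5866, -0.1785, 0.0638]
tool_rot: [3.141, -0.001, 0.082]
ft_force: [1.0, 0.4, 0.6]
gripper_width: 0.0853
finger_force: 0.0
time_s: 3.7
eef_pos: [0.5862, -0.1785, 0.0632]
tool_rot: [3.142, 0.0, 0.082]
ft_force: [0.7, -0.2, 0.2]
gripper_width: -0.0004
finger_force: 0.0
```

The fingers shut on nothing, so I'll look.

```bash
python3 - <<'E'
from h import *
t=viewer.snapshot("top")["color"];s=viewer.snapshot("scene")["color"]
cv2.imwrite("pics/a2.png",cv2.convertScaleAbs(np.hstack([cv2.resize(t[90:270,320:520],(400,360)),cv2.resize(s[230:410,150:350],(400,360))])[:,:,::-1],alpha=1.5))
E
```

```text
(no output)
```

View pics/a2.png

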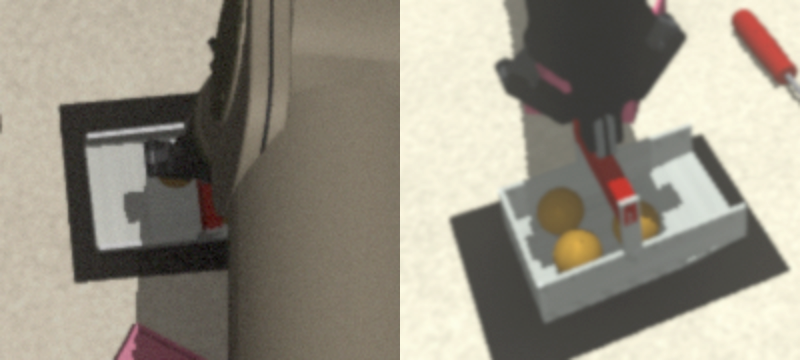

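```bash
python3 - <<'E'
from h import *
t=viewer.snapshot("top");s=viewer.snapshot("scene")
p=arm.read_state()["eef_pos"]
for P in (p,p+[0,0,.04],p+[0,.04,.04],p+[0,0,.07],[.586,-.18,.083]):print(proj(t,P),proj(s,P))
A=proj(t,p)[0];B=proj(s,p)[0]
def c(i,q,w=100,h=75):
    x,y=int(q[0]-w/2),int(q[1]-h/2);k=cv2.resize(i["color"][y:y+h,x:x+w],(400,300),interpolation=cv2.INTER_CUBIC);cv2.drawMarker(k,(int((q[0]-x)*4),int((q[1]-y)*4)),(0,255,0));return k
cv2.imwrite("pics/a3.png",cv2.convertScaleAbs(np.hstack([c(t,A),c(s,B)])[:,:,::-1],alpha=2))
E
```

```text
[[419.78076021 177.8586518 ]] [[253.16169431 321.62200585]]
[[423.84398282 173.91737082]] [[251.04282131 302.01184481]]
[[398.77810425 174.29173388]] [[278.09420317 294.85936348]]
[[427.13329985 170.72676967]] [[249.34670879 286.31433031]]
[[422.67579929 176.1010558 ]] [[251.06296638 312.27406545]]
```

View pics/a3.png

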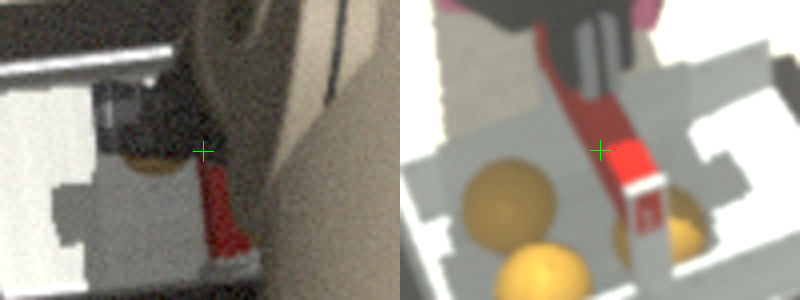

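```bash
python3 - <<'E'
from h import *
s=viewer.snapshot("scene")
for dz in(0,.013,.03,.045):
    print(dz,proj(s,[[.5865,-.182+.05,.183+dz],[.5865,-.182-.05,.183+dz],[.5862,-.1785,.0632+dz]]).round(1).tolist())
E
```

```text
0 [[280.3, 250.4], [205.3, 267.9], [253.1, 321.6]]
0.013 [[279.9, 242.6], [203.8, 260.0], [252.5, 315.4]]
0.03 [[279.4, 232.2], [201.9, 249.3], [251.6, 307.0]]
0.045 [[278.9, 222.7], [200.1, 239.6], [250.7, 299.5]]
```

The open and shut finger tips both appear about 30 mm higher in the scene view than the reported TCP, and the shut tips sit at the bar's top face, about (252,308). The fingers therefore closed above the bar. I'll open and go about 28 mm lower in small steps, watching the force.

```bash
python3 -m crank '0 0 -5 0 0 0; 0 0 -5 0 0 0; 0 0 -5 0 0 0; 0 0 -5 0 0 0; 0 0 -5 0 0 0; 0 0 -5 0 0 0; 0 0 -5 0 0 0; 0 0 -5 0 0 0; 0 0 0 0 0 0; 0 0 5 0 0 0; 0 0 10 0 0 0; 0 0 10 0 0 0' 1 80
python3 -m crank '0 0 4 0 0 0; 0 0 8 0 0 0; 0 0 12 0 0 0; 0 0 15 0 0 0; 0 0 18 0 0 0; 0 0 18 0 0 0'
python3 -m crank '0 0 0 0 0 0; 0 0 0 0 0 0; 0 0 0 0 0 0; 0 0 0 0 0 0; 0 0 0 0 0 0; 0 0 0 0 0 0; 0 0 0 0 0 0; 0 0 0 0 0 0; 0 0 0 0 0 0' -1 80
python3 - <<'E'
from h import *
s=viewer.snapshot("scene")["color"]
cv2.imwrite("pics/a4.png",cv2.convertScaleAbs(cv2.resize(s[240:360,180:340],(480,360),interpolation=cv2.INTER_CUBIC)[:,:,::-1],alpha=2))
E
```

```text
time_s: 5.15
eef_pos: [0.5856, -0.1783, 0.052]
tool_rot: [-3.141, 0.002, 0.082]
ft_force: [-0.6, -0.6, -0.1]
gripper_width: 0.0855
finger_force: 0.0
time_s: 5.75
eef_pos: [0.586, -0.1784, 0.0347]
tool_rot: [-3.141, 0.001, 0.082]
ft_force: [0.2, 0.0, -0.4]
gripper_width: 0.0856
finger_force: 0.0
time_s: 6.65
eef_pos: [0.5863, -0.1787, 0.0353]
tool_rot: [3.141, -0.0, 0.082]
ft_force: [0.0, -1.7, 1.6]
gripper_width: 0.0128
finger_force: 80.6
```

View pics/a4.png

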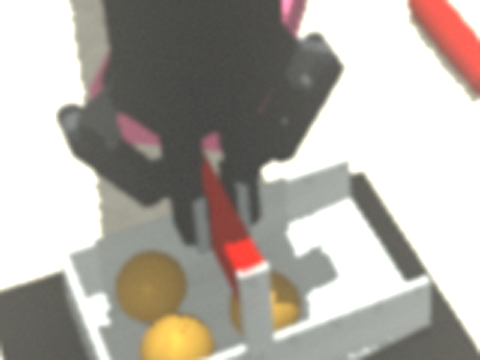

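The bar is pinched: width 12.8 mm, 80 N. The pads straddle it at (225,220) in the crop. Lifting.

```bash
sed -i 's/arm.grip_point_offset/GO/g; 1i GO=.048' h.py
python3 -m crank '0 0 -3 0 0 0; 0 0 -8 0 0 0; 0 0 -15 0 0 0; 0 0 -25 0 0 0; 0 0 -40 0 0 0; 0 0 -58 0 0 0; 0 0 -78 0 0 0; 0 0 -98 0 0 0; 0 0 -118 0 0 0; 0 0 -138 0 0 0; 0 0 -158 0 0 0; 0 0 -178 0 0 0'
python3 -m crank '0 0 -12 0 0 0; 0 0 -20 0 0 0; 0 0 -22 0 0 0; 0 0 -22 0 0 0'
python3 - <<'E'
from h import *
print(lip(-30,0,.07,PY,0), lip(-.03,0,.07,PY,0), lip(.04,0,.04,PY,0), lip(.066,0,-.036,PY,np.radians(45)))
E
```

```text
time_s: 7.9
eef_pos: [0.5862, -0.1783, 0.2155]
tool_rot: [3.141, -0.001, 0.083]
ft_force: [0.5, -0.8, -4.4]
gripper_width: 0.0125
finger_force: 79.9
time_s: 8.3
eef_pos: [0.5861, -0.1784, 0.2349]
tool_rot: [-3.141, 0.0, 0.082]
ft_force: [0.6, -0.0, -3.7]
gripper_width: 0.0122
finger_force: 79.9
(array([ 2.01946e+04,  2.19734e+04, -1.78000e+01]), array([ -0.,   0., -42.])) (array([ 146.8, -304.1,   -6.2]), array([ -0.,   0., -42.])) (array([ 100. , -356.1,   23.9]), array([ -0.,   0., -42.])) (array([  55. , -406.1,   42.4]), array([-42.9,  16.5, -39.8]))
```

```bash
python3 -m crank '3 -6 0 0 0 -1; 8 -17 0 0 0 -2; 15 -31 -2 0 0 -4; 23 -48 -4 0 0 -6; 31 -64 -6 0 0 -9; 39 -81 -6 0 0 -11; 47 -97 -6 0 0 -13; 55 -114 -6 0 0 -16; 63 -130 -6 0 0 -18; 70 -146 -6 0 0 -20; 76 -158 -6 0 0 -22; 80 -166 -6 0 0 -23'
python3 -m crank '0 0 0 0 0 0;0 0 0 0 0 0'
python3 - <<'E'
from h import *
print(lip(-.03,0,.07,PY,0))
E
```

```text
time_s: 9.5
eef_pos: [0.6527, -0.0048, 0.2411]
tool_rot: [-3.141, -0.0, 0.487]
ft_force: [0.1, 0.2, -3.5]
gripper_width: 0.0124
finger_force: 79.9
time_s: 9.7
eef_pos: [0.6523, -0.0072, 0.2411]
tool_rot: [3.141, 0.0, 0.483]
ft_force: [1.9, -0.2, -3.7]
gripper_width: 0.0126
finger_force: 79.9
(array([ 115.5, -101.9,    0. ]), array([  0.,   0., -19.]))
```

```bash
python3 -m crank '4 -4 0 0 0 -1; 12 -11 0 0 0 -2; 24 -21 0 0 0 -4; 36 -32 0 0 0 -6; 48 -42 0 0 0 -8; 60 -53 0 0 0 -10; 72 -63 0 0 0 -12; 84 -74 0 0 0 -14; 95 -84 0 0 0 -16; 105 -92 0 0 0 -17; 112 -98 0 0 0 -18; 115 -102 0 0 0 -19'
python3 -m crank '0 0 0 0 0 0;0 0 0 0 0 0'
python3 - <<'E'
from h import *
s=viewer.snapshot("scene")["color"];t=viewer.snapshot("top")["color"]
print(arm.read_state()["joint_positions"],lip(.03,0,.04,PY,np.radians(20)))
cv2.imwrite("pics/a5.png",cv2.convertScaleAbs(np.hstack([cv2.resize(t[70:295,20:320],(400,300)),cv2.resize(s[100:325,340:640],(400,300))])[:,:,::-1],alpha=1.6))
E
```

```text
time_s: 10.9
eef_pos: [0.7069, 0.1383, 0.241]
tool_rot: [-3.141, 0.0, 0.817]
ft_force: [-0.1, -0.1, -3.4]
gripper_width: 0.0126
finger_force: 79.9
time_s: 11.1
eef_pos: [0.7067, 0.1367, 0.2413]
tool_rot: [3.141, 0.0, 0.814]
ft_force: [-0.4, -0.2, -4.0]
gripper_width: 0.0122
finger_force: 79.9
[ 0.04841406  0.58597601 -0.52216938  1.05908263  0.28013234  1.56081166
 -1.15830561] (array([  0.6, -72.4,   0.8]), array([-20. ,   0. ,  -0.1]))
```

View pics/a5.png

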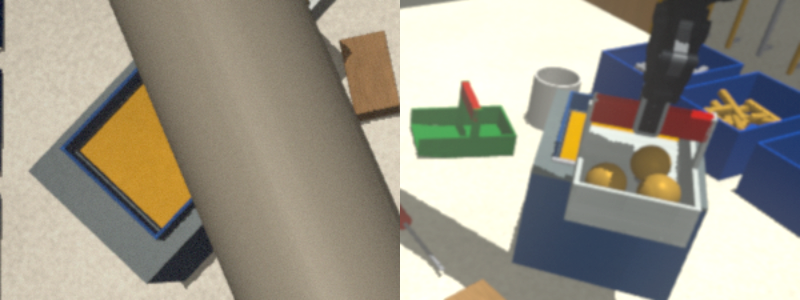

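```bash
python3 -m crank '0 -3 0 -1 0 0; 0 -9 0 -2.5 0 0; 0 -18 0 -5 0 0; 0 -27 0 -7.5 0 0; 0 -36 0 -10 0 0; 0 -45 0 -12.5 0 0; 0 -54 0 -15 0 0; 0 -62 0 -17.5 0 0; 0 -68 1 -19 0 0; 0 -72 1 -20 0 0; 0 -72 1 -20 0 0; 0 -72 1 -20 0 0'
python3 - <<'E'
from h import *
s=viewer.snapshot("scene")
st=arm.read_state();print(st["joint_positions"]);Rt=R.from_euler('xyz',st["tool_rot"]).as_matrix()
m=red(s["color"]);m[:,:470]=0;m[:120]=0;m[250:]=0
n,l,a,c=cv2.connectedComponentsWithStats(m.astype(np.uint8));i=1+a[1:,4].argmax();print(a[i],c[i])
for nm,g in(("tool",st["eef_pos"]-.048*Rt[:,2]),("world",st["eef_pos"]-.0187*Rt[:,2]+[0,0,.0293])):
    P=np.array([g+Rt@[dx,dy,dz] for dx in(-.046,.046) for dy,dz in((-.007,-.012),(.007,-.012),(.007,.012))]);q=proj(s,P);print(nm,q.round(1).tolist())
ys,xs=np.where(l==i)
k=s["color"].copy()
cv2.imwrite("pics/a6.png",cv2.convertScaleAbs(np.hstack([cv2.resize(k[110:260,440:640],(400,300))])[:,:,::-1],alpha=1.6))
hull=cv2.convexHull(np.c_[xs,ys].astype(np.int32));print(cv2.approxPolyDP(hull,2,True)[:,0].tolist())
print(lip(.05,0,.01,PY,np.radians(25)))
E
```

```text
time_s: 12.4
eef_pos: [0.6546, 0.186, 0.2403]
tool_rot: [2.793, 0.0, 0.814]
ft_force: [1.0, -0.4, -2.8]
gripper_width: 0.0124
finger_force: 79.9
[-0.13625705  0.36605251 -0.51588539  1.40813408  0.53155263  1.36829272
 -1.47209481]
[536 153  32  21 493] [551.60446247 163.13387424]
tool [[493.0, 143.7], [493.2, 144.3], [488.6, 162.2], [567.0, 155.4], [568.8, 156.3], [563.1, 174.9]]
world [[492.8, 145.5], [492.9, 146.1], [488.3, 164.3], [567.9, 157.4], [569.7, 158.3], [563.9, 177.2]]
[[567, 157], [562, 173], [536, 169], [540, 153]]
(array([  0.3, -32. ,  13. ]), array([-5. ,  0. , -0.1]))
```

View pics/a6.png

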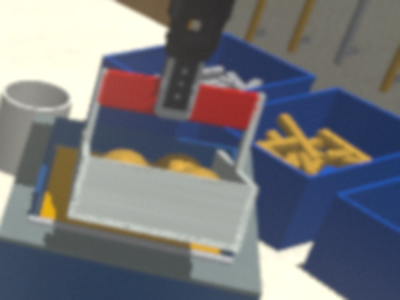

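```bash
python3 - <<'E'
from h import *
for u,h,t in((.05,.01,25),(.062,-.006,26),(.066,-.015,29),(.066,-.024,34),(.066,-.036,40),(.066,-.038,45),(.066,-.042,50)):print(u,h,t,*lip(u,0,h,PY,np.radians(t)))
E
```

```text
0.05 0.01 25 [  0.3 -32.   13. ] [-5.   0.  -0.1]
0.062 -0.006 26 [  0.3 -49.2  22.4] [-6.   0.  -0.1]
0.066 -0.015 29 [  0.3 -57.8  25. ] [-9.   0.  -0.1]
0.066 -0.024 34 [  0.3 -64.2  26.1] [-14.    0.   -0.1]
0.066 -0.036 40 [  0.3 -73.2  29. ] [-20.    0.   -0.1]
0.066 -0.038 45 [  0.3 -78.5  24.4] [-25.    0.   -0.1]
0.066 -0.042 50 [  0.3 -85.2  22. ] [-30.    0.   -0.1]
```

```bash
python3 -m crank '0 -8 3 -1 0 0; 0 -16 6 -2 0 0; 0 -24 10 -4 0 0; 0 -32 13 -5 0 0; 0 -40 17 -5 0 0; 0 -49 22 -6 0 0; 0 -54 24 -8 0 0; 0 -58 25 -9 0 0; 0 -58 25 -9 0 0; 0 -58 25 -9 0 0'
python3 - <<'E'
from h import *
print(arm.read_state()["joint_positions"])
for u,h,t in((.066,-.024,34),(.066,-.036,40),(.066,-.038,45),(.066,-.042,50)):print(u,h,t,*lip(u,0,h,PY,np.radians(t)))
s=viewer.snapshot("scene")["color"]
cv2.imwrite("pics/a7.png",cv2.convertScaleAbs(cv2.resize(s[110:260,420:620],(600,450))[:,:,::-1],alpha=1.6))
E
```

```text
time_s: 13.45
eef_pos: [0.6209, 0.2183, 0.197]
tool_rot: [2.636, -0.0, 0.815]
ft_force: [0.5, -0.7, -3.5]
gripper_width: 0.0122
finger_force: 80.1
[-0.27117626  0.34483434 -0.52013558  1.57970868  0.70308738  1.30550333
 -1.7264613 ]
0.066 -0.024 34 [-0.1 -5.3  0.8] [-5. -0.  0.]
0.066 -0.036 40 [ -0.1 -14.7   2.3] [-11.  -0.   0.]
0.066 -0.038 45 [ -0.1 -19.2  -3.2] [-16.  -0.   0.]
0.066 -0.042 50 [ -0.1 -25.4  -6.6] [-21.  -0.   0.]
```

```bash
python3 -m crank '0 0 0 0 0 0; 0 0 0 0 0 0';python3 -m crank '0 -1 2 0 0 0; 0 -2 4 0 0 0; 0 -2 4 0 0 0; 0 -2 4 0 0 0'; python3 -m crank '0 -1 2 0 0 0; 0 -2 4 0 0 0; 0 -2 4 0 0 0; 0 -2 4 0 0 0'
python3 - <<'E'
from h import *
s=viewer.snapshot("scene")
st=arm.read_state();Rt=R.from_euler('xyz',st["tool_rot"]).as_matrix()
m=red(s["color"]);m[:,:470]=0;m[:120]=0;m[250:]=0
n,l,a,c=cv2.connectedComponentsWithStats(m.astype(np.uint8))
for i in range(1,n):
    if a[i,4]>50:
        ys,xs=np.where(l==i);print(a[i],cv2.approxPolyDP(cv2.convexHull(np.c_[xs,ys].astype(np.int32)),2,True)[:,0].tolist())
for nm,g in(("tool",st["eef_pos"]-.048*Rt[:,2]),("world",st["eef_pos"]-.0187*Rt[:,2]+[0,0,.0293])):
    print(nm,proj(s,np.array([g+Rt@[dx,dy,dz] for dx in(-.046,.046) for dy,dz in((-.007,-.012),(.007,-.012),(.007,.012))])).round(1).tolist())
    # scoop points: back wall top corners, back bottom, lip
    S=[[-.07,.05,-.038],[-.07,-.05,-.038],[-.07,.05,-.078],[-.07,-.05,-.078],[.09,.05,-.069],[.09,-.05,-.069]]
    print(proj(s,np.array([g+Rt@[-p[1],-p[0],-p[2]] for p in S])).round(1).tolist())
k=s["color"]
cv2.imwrite("pics/a8.png",cv2.convertScaleAbs(cv2.resize(k[110:260,420:620],(800,600),interpolation=cv2.INTER_CUBIC)[:,:,::-1],alpha=1.6))
E
```

```text
time_s: 13.7
eef_pos: [0.6212, 0.2178, 0.1971]
tool_rot: [2.635, -0.0, 0.814]
ft_force: [0.5, 0.2, -3.3]
gripper_width: 0.0124
finger_force: 80.1
time_s: 14.1
eef_pos: [0.6209, 0.218, 0.1924]
tool_rot: [2.635, 0.0, 0.815]
ft_force: [-0.3, -0.5, -1.6]
gripper_width: 0.0121
finger_force: 80.4
time_s: 14.5
eef_pos: [0.6214, 0.218, 0.1886]
tool_rot: [2.635, -0.001, 0.815]
ft_force: [-1.1, 0.0, 3.5]
gripper_width: 0.0127
finger_force: 81.0
[485 165  23  17 295] [[507, 168], [502, 181], [485, 177], [489, 165]]
[526 172  27  19 389] [[552, 176], [548, 190], [526, 186], [529, 172]]
tool [[487.1, 164.0], [487.5, 163.4], [483.6, 179.3], [552.6, 175.1], [554.3, 174.7], [549.8, 191.2]]
[[477.4, 196.0], [556.0, 211.0], [470.5, 224.2], [547.9, 240.4], [471.4, 213.1], [533.4, 225.6]]
world [[486.9, 165.8], [487.3, 165.3], [483.3, 181.5], [553.6, 177.2], [555.4, 176.9], [550.9, 193.7]]
[[477.0, 198.8], [557.2, 214.3], [470.0, 227.5], [549.0, 244.2], [470.9, 215.6], [534.0, 228.4]]
```

```bash
python3 - <<'E'
from h import *
t=viewer.snapshot("top")["color"];s=viewer.snapshot("scene")["color"]
cv2.imwrite("pics/a9.png",cv2.convertScaleAbs(np.hstack([cv2.resize(t[80:290,30:240],(350,350)),cv2.resize(s[135:275,440:620],(450,350),interpolation=cv2.INTER_CUBIC)])[:,:,::-1],alpha=1.8))
E
```

```text
(no output)
```

View pics/a9.png

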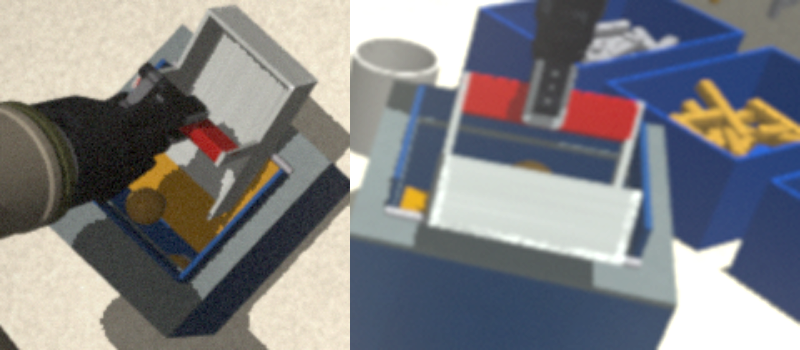

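The picture shows the tray's back end already empty. One knob is at (148,207) and another at (180,260) in the top crop, past the lip and over the partly opened flap. The back wall matches my predicted pose to 2–5 px. I'll keep the flap held down and tip on to 45°.

```bash
python3 - <<'E'
from h import *
for u,h,t in((.066,-.030,34),(.066,-.036,40),(.066,-.038,45),(.066,-.042,50)):print(u,h,t,*lip(u,0,h,PY,np.radians(t)))
E
```

```text
0.066 -0.03 34 [-0.2 -4.7 -1.7] [-5. -0. -0.]
0.066 -0.036 40 [ -0.2 -11.1  -5.5] [-11.  -0.  -0.]
0.066 -0.038 45 [ -0.2 -15.6 -11. ] [-16.  -0.  -0.]
0.066 -0.042 50 [ -0.2 -21.8 -14.4] [-21.  -0.  -0.]
```

```bash
python3 -m crank '0 -2 -1 -2.5 0 0; 0 -5 -2 -5 0 0; 0 -8 -4 -8 0 0; 0 -11 -6 -11 0 0; 0 -13 -8 -13.5 0 0; 0 -16 -11 -16 0 0; 0 -16 -11 -16 0 0; 0 -16 -11 -16 0 0; 0 -16 -11 -16 0 0; 0 -16 -11 -16 0 0'
cat > knob.py <<'E'
from h import *
def orange(im):
    h=cv2.cvtColor(im,cv2.COLOR_RGB2HSV);return h
t=viewer.snapshot("top");s=viewer.snapshot("scene")
for nm,v,b in(("top",t,(60,100,230,270)),("scene",s,(440,150,580,265))):
    h=cv2.cvtColor(v["color"],cv2.COLOR_RGB2HSV);H_,S_,V_=h[...,0],h[...,1],h[...,2]
    y=(H_>10)&(H_<28)&(S_>120)&(V_>40);q=np.zeros_like(y);q[b[1]:b[3],b[0]:b[2]]=1
    n,l,a,c=cv2.connectedComponentsWithStats((y&q).astype(np.uint8))
    for i in range(1,n):
        if a[i,4]>12: print(nm,a[i].tolist(),h[l==i].mean(0).round(0),h[l==i].std(0).round(0))
E
python3 knob.py; python3 -c "
from rig import arm;s=arm.read_state();print(s['joint_positions'],s['ft_force'])"
```

```text
time_s: 15.65
eef_pos: [0.6073, 0.2309, 0.1899]
tool_rot: [2.357, -0.0, 0.814]
ft_force: [-2.1, 0.7, -1.0]
gripper_width: 0.0122
finger_force: 80.6
top [171, 174, 26, 33, 205] [ 19. 170.  69.] [ 1. 22. 20.]
top [117, 180, 54, 46, 922] [ 19. 190.  75.] [ 1. 21. 22.]
scene [570, 176, 10, 12, 69] [ 20. 150. 111.] [ 1. 11. 15.]
[-0.45847075  0.38116946 -0.49698883  1.68833602  0.98045749  1.38756607
 -2.02520619] [-2.11624887  2.11995115 -0.77561852]
```

```bash
python3 - <<'E'
from h import *
print(lip(.066,0,-.046,PY,np.radians(50)))
im=cv2.cvtColor(cv2.imread("pics/top0.png"),cv2.COLOR_BGR2HSV)
for n,p in(("flap",(138,180)),("k1",(406,174)),("k2",(435,167)),("k3",(437,192))):
    x,y=p;print(n,im[y-3:y+4,x-3:x+4].reshape(-1,3).mean(0).round(0))
E
```

```text
(array([ 0.1, -7.3, -2.4]), array([-5.,  0., -0.]))
flap [ 20. 200. 103.]
k1 [ 18. 151.  86.]
k2 [ 19. 152.  89.]
k3 [ 19. 152.  90.]
```

```bash
python3 -m crank '0 -3 -1 -2.5 0 0; 0 -6 -1 -5 0 0; 0 -6 -1 -5 0 0; 0 -6 -1 -5 0 0; 0 -6 -1 -5 0 0; 0 -6 -1 -5 0 0; 0 -6 -1 -5 0 0; 0 -6 -1 -5 0 0; 0 -6 -1 -5 0 0; 0 -6 -1 -5 0 0; 0 -6 -1 -5 0 0; 0 -6 -1 -5 0 0'; python3 knob.py; python3 - <<'E'
from h import *
s=viewer.snapshot("top")["color"]
h=cv2.cvtColor(cv2.medianBlur(s,3),cv2.COLOR_RGB2HSV)[165:255:2,95:215:2]
print("\n".join("".join("." if not(8<p[0]<30 and p[1]>90) else ("y" if p[1]>185 else "k") for p in r) for r in h))
E
```

```text
time_s: 16.95
eef_pos: [0.6035, 0.2345, 0.1864]
tool_rot: [2.269, -0.0, 0.815]
ft_force: [-1.1, 1.2, -1.0]
gripper_width: 0.0124
finger_force: 80.5
top [176, 174, 21, 29, 172] [ 19. 171.  65.] [ 1. 22. 18.]
top [123, 185, 45, 37, 464] [ 19. 183.  68.] [ 2. 24. 20.]
scene [570, 176, 10, 12, 69] [ 20. 149. 110.] [ 1. 11. 15.]
............................................................
............................................................
............................................................
............................................................
............................................................
...............................................kk...........
...............................................kkk..........
....k.........................................kkkkk.........
..............................................kkykk.........
.............................................kkkyk..........
................k............................kkykk..........
..............kkyy..........................kkykk...........
..............kyyyy.......................
[... 1270 characters left out ...]
.............................
....................k.......................................
....................kkkk....................................
.....................kkk....................................
......................kk....................................
............................................................
............................................................
............................................................
............................................................
............................................................
............................................................
............................................................
```

```bash
python3 - <<'E'
from h import *
print(lip(.066,0,-.050,PY,np.radians(53)),lip(.066,0,-.058,PY,np.radians(56)))
E
```

```text
(array([ 0. , -5.3, -3.4]), array([-3., -0.,  0.])) (array([  0. , -12.9,  -2.9]), array([-6., -0.,  0.]))
```

```bash
python3 -m crank '0 -3 -2 -1.5 0 0; 0 -5 -3 -3 0 0; 0 -9 -3 -4.5 0 0; 0 -13 -3 -6 0 0; 0 -13 -3 -6 0 0; 0 -13 -3 -6 0 0; 0 -13 -3 -6 0 0; 0 -13 -3 -6 0 0; 0 -13 -3 -6 0 0; 0 -13 -3 -6 0 0; 0 -13 -3 -6 0 0; 0 -13 -3 -6 0 0'; python3 - <<'E'
from h import *
v=viewer.snapshot("top");s=cv2.medianBlur(v["color"],3)
c,sn=np.cos(PY),np.sin(PY)
def B(u,w,h):return H+[c*u-sn*w,sn*u+c*w,h]
for n,P in(("lip",[(.066,.05,-.058),(.066,-.05,-.058)]),("flapend",[(.126*np.cos(.72),w,-.126*np.sin(.72)) for w in(.067,-.067)]),("slotend",[(.13,.07,0),(.13,-.07,0)])):
    print(n,((proj(v,np.array([B(*p) for p in P]))-[95,165])/2).round(0).tolist())
h=cv2.cvtColor(s,cv2.COLOR_RGB2HSV)[181:255:2,95:215:2]
print("\n".join("".join("." if not(8<p[0]<30 and p[1]>90) else str(min(9,p[2]//12)) for p in r) for r in h))
E
```

```text
time_s: 18.3
eef_pos: [0.5958, 0.2418, 0.1784]
tool_rot: [2.164, -0.0, 0.815]
ft_force: [-2.8, 1.7, -0.7]
gripper_width: 0.0125
finger_force: 80.6
lip [[39.0, 22.0], [17.0, 1.0]]
flapend [[39.0, 32.0], [10.0, 5.0]]
slotend [[24.0, 40.0], [-9.0, 9.0]]
......................43.....................344576.........
.......................33....................44477..........
........................43...................4456...........
.........................43..................4466...........
..........................44................3456............
...........................44..............3445.............
............................44.............34...............
...........................................4................
..........................................3.................
1...............................4...........................
..............................3344..........................
...10........................43334..........................
............................44434...........................
............................33433.......................
[... 707 characters left out ...]
.............................
...................32.......................................
....................333.....................................
.....................333....................................
......................33....................................
............................................................
............................................................
............................................................
............................................................
............................................................
............................................................
............................................................
```

```bash
python3 - <<'E'
from h import *
im=np.mean([viewer.snapshot("top")["color"] for _ in range(6)],0).astype(np.uint8)
h=cv2.cvtColor(im,cv2.COLOR_RGB2HSV).astype(int)
def at(n,x,y,r=1):
    px,py=95+2*x,165+2*y;print(n,h[py-r:py+r+1,px-r:px+r+1].reshape(-1,3).mean(0).round(0),im[py-r:py+r+1,px-r:px+r+1].reshape(-1,3).mean(0).round(0))
at("strip",26,12.5.__int__());at("patch",31,19);at("patch2",30,21);at("patch3",32,18);at("right",46,9);at("blob1",14,29);at("blob2",21,36)
from rig import arm
print(np.mean([arm.read_state()["ft_force"] for _ in range(5)],0))
h2=h[195:221,145:171:2]
print("\n".join(" ".join("%3d"%(p[1] if p[2]>25 else 0) for p in r) for r in h2[::2]))
E
```

```text
strip [ 13. 180.  53.] [53. 30. 15.]
patch [ 19. 188.  47.] [47. 35. 12.]
patch2 [ 19. 185.  47.] [47. 34. 13.]
patch3 [ 19. 185.  47.] [47. 35. 13.]
right [ 19. 166.  48.] [48. 37. 17.]
blob1 [ 18. 142.  39.] [39. 30. 17.]
blob2 [ 19. 137.  39.] [39. 32. 18.]
[-1.95595257  1.45533803 -1.00174441]
212 203 200 187  36   8  10  13  13  13  12   7  14
202 209 177  91  26  17  21  44  14  11  18  14  14
200 153  82  19  30  28  81 187  94  12  13  14  22
130  49  13  40  64 142 190 187 115  13  14  15  14
 21  25  71  98 170 168 184 187 119   6  14  20   7
 26  45 131 179 177 195 205 190  55  19  14  13   7
 46 134  61 177 194 186 191 159  28  13   7  21  14
166 174 169  61 168 188 195 142  12   7  20  13   6
170 177 177 170  32 180 184  96   6  20  14   7 121
180 176 181 163 151  78 192  56  19  13   7 121 175
174 149 159 162 155 143  79  33  13  14 104 169 153
142 151 128 150 165 131  81   0  64  28 162 158   0
151 131 147 150 128 165 120  44 111 158 155   0   0
```

The patch visible on the flap has the flap's colour (saturation 188) and the two blobs in the gap have the knobs' colour (140). I'll jiggle the scoop while holding the flap down, to free any straggler before lifting.

```bash
python3 -m crank '6 0 0 0 0 0; -6 0 0 0 0 0; 6 0 0 0 0 0; -6 0 0 0 0 0; 0 3 -4 0 0 0; 0 -3 4 0 0 0; 0 3 -4 0 0 0; 0 0 0 0 0 0; 0 0 0 0 0 0; 0 0 0 0 0 0; 0 0 0 0 0 0; 0 0 0 0 0 0'; python3 - <<'E'
from h import *
print(np.mean([arm.read_state()["ft_force"] for _ in range(5)],0))
v=viewer.snapshot("top");h=cv2.cvtColor(cv2.medianBlur(v["color"],3),cv2.COLOR_RGB2HSV)[215:255:2,95:175:2]
print("\n".join("".join("." if not(8<p[0]<30 and p[1]>90) else str(min(9,p[2]//12)) for p in r) for r in h))
for n,u,hh,t in(("a",.066,-.04,50),("b",.05,.03,40),("c",.03,.07,20)):print(n,*lip(u,0,hh,PY,np.radians(t)))
E
```

```text
time_s: 19.85
eef_pos: [0.5958, 0.242, 0.1784]
tool_rot: [2.164, -0.0, 0.815]
ft_force: [-1.0, 1.9, 0.1]
gripper_width: 0.0124
finger_force: 80.5
[-0.97571823  1.88037882  0.05874929]
........................................
........................................
............3...........................
............3333........................
..............333.......................
...............332......................
...............332......................
.................2......................
........................................
...................32...................
...................3333.................
.....................333................
......................3.................
........................................
........................................
........................................
........................................
........................................
........................................
........................................
a [-0.1 16.8 -0.3] [ 6. -0.  0.]
b [ -0.1  84.4 -10.1] [16. -0.  0.]
c [-1.000e-01  1.216e+02  1.540e+01] [36. -0.  0.]
```

```bash
python3 -m crank '0 5 0 2 0 0; 0 11 0 4 0 0; 0 17 0 6 0 0; 0 26 -2 8 0 0; 0 35 -3 9 0 0; 0 45 -5 11 0 0; 0 56 -7 12 0 0; 0 66 -8 14 0 0; 0 75 -9 15 0 0; 0 84 -10 16 0 0; 0 84 -10 16 0 0; 0 84 -10 16 0 0'; python3 -m crank '0 0 0 0 0 0; 0 0 0 0 0 0; 0 0 0 0 0 0'; python3 - <<'E'
from h import *
f=[]
for _ in range(8):
    viewer.snapshot("top");f.append(arm.read_state()["ft_force"][2])
print(np.mean(f),np.std(f))
for n,u,hh,t in(("b",.03,.05,20),("c",-.03,.07,0)):print(n,*lip(u,0,hh,PY,np.radians(t)))
E
python3 knob.py
```

```text
time_s: 21.1
eef_pos: [0.6235, 0.2149, 0.2528]
tool_rot: [2.443, 0.001, 0.815]
ft_force: [0.4, 0.4, -3.7]
gripper_width: 0.0125
finger_force: 80.2
time_s: 21.4
eef_pos: [0.6235, 0.2156, 0.2529]
tool_rot: [2.443, 0.001, 0.816]
ft_force: [-0.1, 0.1, -2.7]
gripper_width: 0.0125
finger_force: 80.2
-2.6155677038579053 0.5985810726947947
b [ 0.  30.3 29.3] [20. -0.  0.]
c [-0.  79.8 83.3] [40. -0.  0.]
top [89, 159, 108, 82, 4025] [ 19. 196.  83.] [ 1. 19. 30.]
scene [572, 176, 8, 12, 66] [ 20. 149. 111.] [ 1. 11. 15.]
scene [460, 183, 90, 54, 2609] [ 21. 196. 103.] [ 1. 33. 32.]
```

Weight is 2.6 N, about the empty scoop's 2.45 N, and the flap is shut. Levelling, then returning.

```bash
python3 -m crank '0 5 5 3 0 0; 0 10 10 7 0 0; 0 15 15 10 0 0; 0 21 20 14 0 0; 0 26 25 17 0 0; 0 30 29 20 0 0; 0 39 39 23 0 0; 0 47 47 27 0 0; 0 55 56 30 0 0; 0 63 65 33 0 0; 0 72 75 37 0 0; 0 80 83 40 0 0'; python3 -m crank '0 0 0 0 0 0; 0 0 0 0 0 0'
python3 - <<'E'
from h import *
v=viewer.snapshot("scene");h=cv2.cvtColor(v["color"],cv2.COLOR_RGB2HSV)[178:240:2,455:560:2]
print("\n".join("".join("." if not(8<p[0]<30 and p[1]>90) else ("y" if p[1]>175 else "k") for p in r) for r in h))
Rt=R.from_euler('xyz',[np.pi,0,.082]).as_matrix()
print(row(np.array([.5863,-.1787,.2413]),Rt))
E
```

```text
time_s: 23.1
eef_pos: [0.708, 0.1351, 0.2411]
tool_rot: [-3.14, 0.001, 0.814]
ft_force: [0.4, 0.3, -2.6]
gripper_width: 0.0127
finger_force: 80.0
time_s: 23.3
eef_pos: [0.7075, 0.136, 0.2406]
tool_rot: [3.142, 0.001, 0.814]
ft_force: [-0.6, 0.8, -2.6]
gripper_width: 0.0126
finger_force: 80.1
.....................................................
.....................................................
.....................................................
.......yykkk.........................................
.......yyyyyk........................................
......kyyyyyk........................................
......kyyyyy.........................................
......yyyyyy...kkk...................................
......yyyyyk...kkyyyykk..............................
.....kyyyyyk.......kkkyyyyyk.........................
.....kyyyyy..............kkkyy.......................
.....yyyyyy..........................................
....kyyyyyk............................kyyyk.........
....kyyyyyk..............................kkyyyyk.....
....yyyyyyk...................................k....
[... 236 characters left out ...]
....................................
...kkyyyy............................................
........k............................................
.....................................................
.....................................................
.....................................................
.....................................................
.....................................................
.....................................................
.....................................................
.....................................................
.....................................................
(array([-3.128e+02,  1.286e+02, -1.000e-01]), array([ 0.,  0., 42.]))
```

```bash
python3 -m crank '-9 4 0 0 0 1; -30 12 0 0 0 4; -58 24 0 0 0 8; -88 36 0 0 0 12; -120 49 0 0 0 16; -152 63 0 0 0 20; -184 76 0 0 0 25; -216 89 0 0 0 29; -248 102 0 0 0 33; -278 114 0 0 0 37; -300 123 0 0 0 40; -313 129 0 0 0 42'; python3 -m crank '0 0 0 0 0 0; 0 0 0 0 0 0;0 0 0 0 0 0'; python3 - <<'E'
from h import *
Rt=R.from_euler('xyz',[np.pi,0,.082]).as_matrix()
print(row(np.array([.5863,-.1787,.0353]),Rt))
E
```

```text
time_s: 24.55
eef_pos: [0.5855, -0.1816, 0.2418]
tool_rot: [3.14, -0.0, 0.078]
ft_force: [-0.0, 0.3, -2.9]
gripper_width: 0.0122
finger_force: 80.1
time_s: 24.85
eef_pos: [0.5872, -0.1773, 0.2413]
tool_rot: [-3.141, -0.0, 0.086]
ft_force: [0.4, 0.7, -2.8]
gripper_width: 0.0122
finger_force: 80.1
(array([ -1.1,   1.5, 206. ]), array([-0.1, -0. ,  0.2]))
```

```bash
python3 -m crank '-1 1 10 0 0 0; -1 1 30 0 0 0; -1 1 55 0 0 0; -1 1 80 0 0 0; -1 1 105 0 0 0; -1 1 130 0 0 0; -1 1 152 0 0 0; -1 1 170 0 0 0; -1 1 183 0 0 0; -1 1 192 0 0 0; -1 1 198 0 0 0; -1 1 201 0 0 0'; python3 -m crank '0 0 2 0 0 0; 0 0 4 0 0 0; 0 0 5 0 0 0; 0 0 5 0 0 0;0 0 5 0 0 0'
```

```text
time_s: 26.05
eef_pos: [0.5858, -0.1805, 0.0401]
tool_rot: [3.142, -0.0, 0.083]
ft_force: [-0.7, -0.8, -3.1]
gripper_width: 0.0122
finger_force: 80.1
time_s: 26.55
eef_pos: [0.5858, -0.1807, 0.0355]
tool_rot: [3.141, -0.0, 0.082]
ft_force: [0.6, -0.7, -3.5]
gripper_width: 0.0124
finger_force: 80.3
```

```bash
python3 -m crank '0 0 1 0 0 0; 0 0 1 0 0 0;0 0 1 0 0 0'; python3 -m crank '0 0 1 0 0 0; 0 0 1 0 0 0;0 0 1 0 0 0'
```

```text
time_s: 26.85
eef_pos: [0.586, -0.181, 0.0353]
tool_rot: [3.141, -0.001, 0.082]
ft_force: [-2.5, -0.5, 5.2]
gripper_width: 0.0123
finger_force: 81.2
time_s: 27.15
eef_pos: [0.586, -0.1811, 0.0352]
tool_rot: [3.141, -0.001, 0.082]
ft_force: [-7.0, -0.6, 15.3]
gripper_width: 0.0125
finger_force: 82.6
```

On the mat with 15 N contact. Ease off by 1 mm, open, and retreat upward.

```bash
python3 -m crank '0 0 -1 0 0 0; 0 0 -1 0 0 0'; python3 -m crank '0 0 0 0 0 0; 0 0 0 0 0 0; 0 0 0 0 0 0; 0 0 0 0 0 0; 0 0 0 0 0 0; 0 0 0 0 0 0; 0 0 0 0 0 0; 0 0 0 0 0 0; 0 0 0 0 0 0; 0 0 0 0 0 0' 1; python3 -m crank '0 0 -5 0 0 0; 0 0 -12 0 0 0; 0 0 -25 0 0 0; 0 0 -45 0 0 0; 0 0 -70 0 0 0; 0 0 -100 0 0 0; 0 0 -130 0 0 0; 0 0 -160 0 0 0'; python3 -m crank '-40 40 0 0 0 0; -80 80 0 0 0 0; -120 120 0 0 0 0; -150 150 0 0 0 0; -150 150 0 0 0 0; -150 150 0 0 0 0; -150 150 0 0 0 0'
python3 - <<'E'
from h import *
t=viewer.snapshot("top");s=viewer.snapshot("scene")
a,b=[cv2.cvtColor(cv2.imread(f"pics/{n}0.png"),cv2.COLOR_BGR2RGB) for n in("top","scene")]
for nm,im in(("before",a),("now",t["color"])):
    m=red(im);q=np.zeros_like(m);q[130:220,400:450]=1;ys,xs=np.where(m&q);print(nm,len(xs),xs.mean(),ys.mean(),cv2.boxPoints(cv2.minAreaRect(np.c_[xs,ys].astype(np.float32))).round(0).tolist())
for nm,im in(("before",b),("now",s["color"])):
    m=red(im);q=np.zeros_like(m);q[275:355,225:285]=1;ys,xs=np.where(m&q);print(nm,len(xs),xs.mean(),ys.mean())
def diff(x,y,bx):
    d=np.abs(x.astype(int)-y)[bx[1]:bx[3],bx[0]:bx[2]].mean();return round(d,1)
print("carton/screwdriver/bin top diff",diff(a,t["color"],(270,90,325,165)),diff(a,t["color"],(290,190,318,310)),diff(a,t["color"],(60,110,215,255)), "scene",diff(b,s["color"],(370,310,450,390)),diff(b,s["color"],(315,230,375,305)),diff(b,s["color"],(430,165,570,310)))
h=cv2.cvtColor(t["color"],cv2.COLOR_RGB2HSV)[135:225,352:480];print("brass px on mat",int(((h[...,0]>10)&(h[...,0]<28)&(h[...,1]>110)&(h[...,2]>50)).sum()))
E
```

```text
time_s: 27.35
eef_pos: [0.5859, -0.181, 0.0353]
tool_rot: [3.141, -0.001, 0.082]
ft_force: [-4.1, -0.0, 8.7]
gripper_width: 0.0122
finger_force: 81.6
time_s: 28.35
eef_pos: [0.5857, -0.1806, 0.0343]
tool_rot: [3.142, -0.0, 0.082]
ft_force: [0.0, -1.6, 0.2]
gripper_width: 0.0853
finger_force: 0.0
time_s: 29.15
eef_pos: [0.5857, -0.1805, 0.197]
tool_rot: [3.141, -0.001, 0.082]
ft_force: [-0.0, -0.8, -0.6]
gripper_width: 0.0851
finger_force: 0.0
time_s: 29.85
eef_pos: [0.4496, -0.3414, 0.1951]
tool_rot: [3.142, -0.001, 0.083]
ft_force: [0.2, 0.4, -0.4]
gripper_width: 0.0853
finger_force: 0.0
before 424 423.64858490566036 174.88443396226415 [[417.0, 148.0], [425.0, 147.0], [431.0, 202.0], [423.0, 202.0]]
now 400 424.4925 174.61 [[418.0, 148.0], [426.0, 147.0], [431.0, 202.0], [423.0, 203.0]]
before 382 251.07853403141362 308.64921465968587
now 387 249.7235142118863 308.69250645994833
carton/screwdriver/bin top diff 4.1 4.5 4.0 scene 3.8 4.8 2.4
brass px on mat 0
```

```bash
python3 - <<'E'
from h import *
for nm in("top","scene"):
    def k(im):
        h=cv2.cvtColor(im,cv2.COLOR_RGB2HSV);return cv2.morphologyEx(((h[...,0]>14)&(h[...,0]<24)&(h[...,1]>110)&(h[...,2]>50)).astype(np.uint8),cv2.MORPH_OPEN,np.ones((4,4)))
    a=k(cv2.imread(f"pics/{nm}0.png")[:,:,::-1].copy());b=k(viewer.snapshot(nm)["color"])
    n,l,st,c=cv2.connectedComponentsWithStats(b&(1-cv2.dilate(a,np.ones((5,5)))));print(nm,st[1:].tolist())
E
```

```text
top [[305, 104, 4, 4, 16], [293, 111, 4, 4, 16], [281, 117, 5, 3, 15], [289, 134, 5, 3, 15], [303, 135, 4, 4, 16]]
scene [[10, 229, 5, 7, 31], [105, 261, 4, 5, 20]]
```

```bash
python3 -c "
from rig import arm;print(arm.sign_off())"
```

```text
the job is handed in; nothing more can be done
None
```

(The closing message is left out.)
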